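# Snap the cover onto the sample cell

### The arm

A 6-joint arm with a two-finger parallel gripper is mounted at the origin on the work surface. World frame = base frame: x ahead of the robot, y to its left, z up, the work surface at z = 0. Lengths are in m, angles in rad, forces in N, time in s.
With the tool pointing down it reaches from about 0.325 to 0.775 m from the base axis. Payload 9.3 kg.
Tool frame: the origin (TCP) lies at the very end of the fingers, on their centre line; the grasp point (between the pads) lies bot.grip_depth behind it (bot.grip_depth is the distance from the TCP to the grasp point, in m); y points along the fingers, z is the direction in which the jaws open and shut, and the axes are right-handed (so a half turn about y gives the same grasp; the last joint's range is limited). The gripper opens to 85 mm and grips with 20 to 120 N. Pads are 22 mm wide; open, the fingers measure 114 mm over their backs; the gripper's body (76 mm by 85 mm) begins 54 mm behind the grasp point. The pads swing forward as they close: fully open they stand 13 mm farther back than shut.
Start: joints at [1.067, 0.259, 0.021, 1.334, 0, 1.418], TCP at [0.189, 0.517, 0.231] pointing down, gripper open.
Joint ranges: [-3.04, 3.04], [-0.91, 1.82], [-1.04, 1.36], [-1.92, 1.95], [-1.52, 1.45], [-3.14, 3.14]. Speed limits (rad/s): [2.22, 2.22, 2.79, 3.14, 3.14, 3.14].

### API

Orientations are given as a 3x3 rotation matrix whose columns are the frame's x, y, z axes.
In Python, from cell import bot, optics gives the robot as it stands. The module is installed in compiled form; this text tells all that it offers.
- The arm moves only by the tool carry_out, never from a script. Its argument "increments" is a list of rows, each a list of 5 numbers: the shift along the world's x, y, z in units of 0.12 m (1.0 is 0.12 m), then the turn about the world's z in units of 30 degrees (1.0 is 30 degrees), then the gripper's target within -1 to 1 (shut at 1, half-way at 0, fully open at -1). A call has 1 to 12 rows; each row is the pose to reach, as a shift and turn from the pose commanded when the call began; what a row does not reach only later rows make up. A row lasts 1/12 s, in which the tool goes at most 41.7 mm and 7.16 degrees, less where a joint would pass 70% of its speed; a pose out of reach is approached as far as the arm can. A call with a number of a shift or a turn outside -1 to 1 is refused whole. A call with a gripper value outside its range is refused whole. The fingers move at their own pace and stop on an object; "newtons" is the grip in N (left out, the last holds). Time passes only in rows, so rows that repeat a pose let the fingers close. It gives the time, the measured TCP pose, the force and the opening at its end, in the units of the state.
- bot.sense(): the state, without advancing time (a new reading comes with each control period).
- optics.get_image(name): name is "scene" or "top" or "wrist"; returns a dict with "color" (480x640x3 uint8, red, green, blue), "mtx" (3x3 intrinsics, pixels), "dist" ([k1, k2, p1, p2, k3] as OpenCV has them; the pictures are not rectified), "extrinsics" (4x4, takes a point from world to camera coordinates). Camera axes: x right, y up, looking along -z (the intrinsics and any distortion apply to the point x, -y, -z); pixel columns grow to the right and rows downward; lengths in m; the calibration is good to about 2 mm. A picture is of the moment at which its call begins. There is no depth.
- bot.sign_off(): hands the job in, once; it reports no verdict.
The state is a dict: "time": time; "joint_positions": joint angles; "qvel": joint speeds; "effort": joint torques, N m; "eef_pos": TCP position; "ee_rot": TCP orientation; "force": force on the tool from outside, world axes, zero at the start; "moment": the same for the moment, N m; "opening": finger opening in m.
Only numpy, scipy, OpenCV 4.12 (cv2) and the standard library are available. Lean on these libraries where they do the work, as an engineer would, in place of code of your own. Each camera call takes 0.05 s, during which the arm holds its last target.

### The job

Pick up the larger grey cover by its rib, hold it level over the sample cell on the optical bench and push it straight down between the cell's two spring hooks until both sides click over it and it lies flat on the sealing pad. The cell is delicate and its height is not known exactly: go by feel, pressing no harder than the clicks need (about a kilogram and a half), and never load it with four kilograms or more. Let go of the cover and leave everything else where it is.

Things in the scene. Friction and masses are not known exactly. Their poses are not given: they have to be found in the camera images.
- cover_mid (a point): Middle of the larger grey plastic cover (80 to 170 g), 26 mm above its underside. Plate 60 (its x) x 80 (its y) x 16 mm with an upright grip rib on top, 14 mm thick in x, 50 mm long in y, from 16 to 52 mm above the underside. z up; half a turn makes no difference. Lies on a 4 mm thick grey mat.
- cell_seat (a point): Point on the cell's upright axis, z up. The upper block (rubber pad, rails, hooks) is height-adjustable: when snapped home, the cover's underside lies 0 to 16 mm above this point, its y along this y. That height is not measured and differs each time. Low rails with flared lips at x = +-31.5 mm leave 1.5 mm play in x; the hooks at y = +-41 mm leave 1 mm in y.
- hook_a (a joint): Steel spring hook on the +y side, 20 mm wide, nose inwards: outward bend in rad, 0 at rest, about 0.07 as the cover's edge passes, back to 0 at the click. Heights over the home cover's underside: ramp from 32 mm (44 mm off centre) down to 18 mm (37 mm off), catch at 16 mm. The plate's lower edge meets the ramps 24 mm above home.
- hook_b (a joint): Steel spring hook on the -y side, 20 mm wide, nose inwards: outward bend in rad, 0 at rest, about 0.07 as the cover's edge passes, back to 0 at the click. Heights over the home cover's underside: ramp from 32 mm (44 mm off centre) down to 18 mm (37 mm off), catch at 16 mm. The plate's lower edge meets the ramps 24 mm above home.
- cell: The whole cell, fixed: 110 x 120 mm base with a fan, aluminium block 74 x 80 mm on top; origin 101.5 mm below cell_seat, same axes. A lens on a fixed post stands 120 mm off in -x, below the hooks. Push needed: rises to about 10 to 15 N on the ramps, falls to about 5 N along the noses, and after the click rises on the stiff pad (20 N per mm).
- small_cover: Bystander on the mat: a smaller square grey cover, 52 x 52 mm plate 16 mm thick, rib 14 x 30 x 36 mm; it does not fit the cell. Origin under its centre, on the mat.
- lens_ring: Bystander on the mat: dark retaining ring, 38 mm outside, 10 mm high; origin under its centre.
- hex_key: Bystander on the mat: steel L-shaped hex key, 70 x 22 mm, 6 mm thick; origin near its middle.
- optic_case: Bystander: clear case 60 x 60 x 25 mm; origin under its centre.
- jar: Bystander: amber jar, 44 mm across, 60 mm high; origin under its centre.
- post: Bystander: steel post on a round foot, foot 44 mm across, 83 mm high; origin under its centre.
- driver: Bystander: screwdriver, 160 mm long, lying beyond the mat; origin under its middle.
There are look-alikes about, which are no part of the job. What is shaped like the part that bears cover_mid but yellow is not meant. Leave any yellow look-alike of the cell alone.

How it is judged:
On the way, in this order (a step that is already met when the one before it is completed fails the run):
1. the cover is lifted clear of the mat (height (world z) of cover_mid above 0.06 m and distance of cover_mid from where it was at the start of the episode above 0.03 m), for 0.1 s.
2. the cover is held level above the cell, over or between the hooks' ramps, not yet down (z of cover_mid in the frame of cell_seat between 0.0465 and 0.11 m and horizontal distance between cover_mid and cell_seat below 0.01 m and angle between cover_mid's own z axis and vertical below 0.2 rad), for 0.05 s.
At the end, for the whole second after the job is handed in: The larger cover is released, at rest, caught under both hooks, which have sprung back (below 0.03 rad); its middle 23 to 44.5 mm above cell_seat, centred within 5 mm, flat within 0.05 rad and lined up within 0.1 rad (z of cover_mid in the frame of cell_seat between 0.023 and 0.0445 m and horizontal distance between cover_mid and cell_seat below 0.005 m and angle between cover_mid's own z axis and vertical below 0.05 rad and angle between the y axis of cover_mid and the y axis of cell_seat, either way round below 0.1 rad and value of joint each of hook_a, hook_b below 0.03 rad and linear speed of cover below 0.02 m/s); the robot touches nothing.
It fails at once if the cell, with its hooks, is loaded with more than 40 N (contact force between anything else and cell above 40 N).
It fails at once if another thing on the bench is moved by more than 20 mm (distance of any of small_cover, lens_ring, hex_key, optic_case, jar, post, driver from where it was at the start of the episode above 0.02 m).
It also fails if it takes over 51 s, if anything falls off the work surface, if the arm or the gripper's body presses on something with over 40 N, if the wrist force passes 120 N, or if a joint passes its speed limit or range.

## Working session

There is one attempt and no reset: what is moved stays moved. The work goes in short steps, Python scripts to look and compute and a tool call to move; the robot and the scene stay as the last step left them, time stands still between calls to the robot, and variables do not carry over. Pictures are saved under pics/ and viewed, and the job is handed in when it is done.

Besides the shell and the picture viewer there is one more tool, called after "Emit:" by a JSON object that holds its "name" and its "arguments". carry_out: Moves the arm, as the interface text tells. Shifts and turns lie within -1 to 1; 1 stands for 0.12 m of shift or 30 degrees of turn. Its arguments: {"type":"object","properties":{"increments":{"type":"array","items":{"type":"array","items":{"type":"number"}}},"newtons":{"type":"number"}},"required":["increments"]}

```bash
mkdir -p pics
python3 - <<'E'
from cell import bot, optics
import cv2,numpy as np
s=bot.sense()
for k,v in s.items(): print(k,np.round(v,4).tolist())
print(bot.grip_depth)
for n in("scene","top","wrist"):
    d=optics.get_image(n); cv2.imwrite(f"pics/{n}0.png",d["color"][:,:,::-1])
    print(n,np.round(d["mtx"],1).tolist(),np.round(d["dist"],4),np.round(d["extrinsics"],4).tolist())
E
```

```text
time 0.0
joint_positions [1.0674, 0.2592, 0.0208, 1.3337, -0.0, 1.4182]
qvel [-0.0007, 0.0009, -0.0011, 0.0008, -0.0, 0.0019]
effort [-0.0013, -55.5642, 34.4526, 0.0138, -0.0003, -0.0]
eef_pos [0.1889, 0.5163, 0.2307]
ee_rot [[0.9391, -0.0006, 0.3437], [-0.3437, -0.0012, 0.9391], [-0.0002, -1.0, -0.0013]]
force [-0.2621, 0.6731, -0.3011]
moment [0.0188, -0.0028, 0.015]
opening 0.0855
0.0187
scene [[471.6, 0.0, 322.5], [0.0, 471.6, 237.0], [0.0, 0.0, 1.0]] [0.0234 0.     0.     0.     0.    ] [[-0.4024, 0.9154, 0.0077, 0.1645], [-0.5734, -0.2586, 0.7774, 0.2576], [0.7136, 0.3084, 0.629, -1.4411], [0.0, 0.0, 0.0, 1.0]]
top [[613.3, 0.0, 332.2], [0.0, 613.3, 240.4], [0.0, 0.0, 1.0]] [-0.1092  0.      0.      0.      0.    ] [[-0.0293, -0.9995, -0.0089, 0.0676], [0.9951, -0.03, 0.0944, -0.5468], [-0.0946, -0.0061, 0.9955, -1.4266], [0.0, 0.0, 0.0, 1.0]]
wrist [[365.0, 0.0, 320.5], [0.0, 365.0, 239.0], [0.0, 0.0, 1.0]] [0.0158 0.     0.     0.     0.    ] [[0.3436, 0.9391, -0.0026, -0.5485], [-0.8886, 0.3242, -0.3246, 0.0427], [-0.304, 0.1138, 0.9459, -0.3812], [0.0, 0.0, 0.0, 1.0]]
```

View pics/scene0.png

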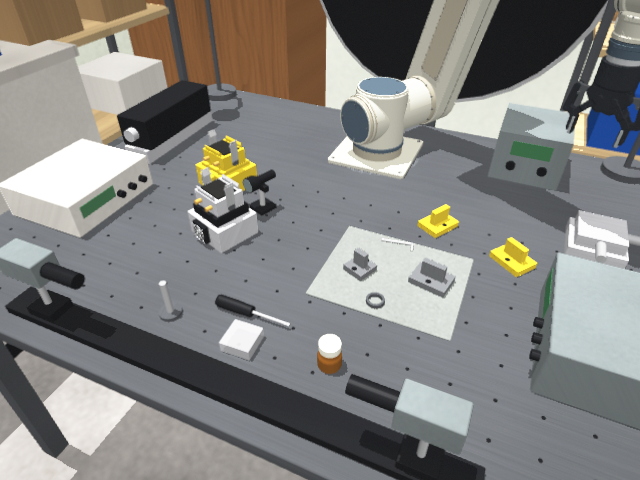

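View pics/top0.png

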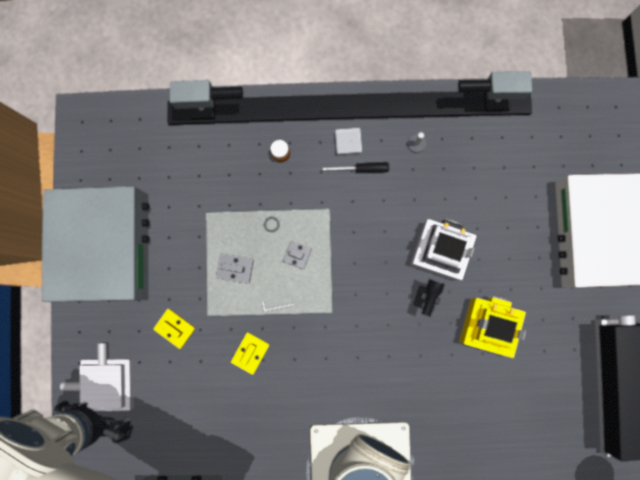

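View pics/wrist0.png

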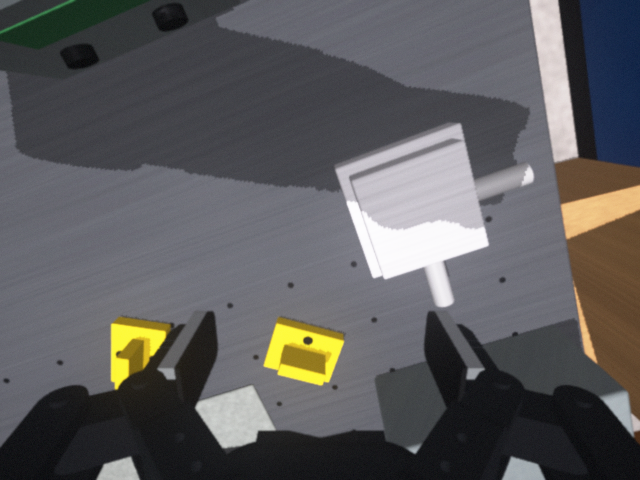

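The top view shows these things that could be taken for the cover: a grey piece at (235,268), which is the larger one; a grey square at (297,254), the small cover; and yellow look-alikes at (174,328) and (250,353). The cells are white at (446,248) and yellow at (495,326), and I want the white one. The description fits grey (235,268), so next I check it in a crop.

```bash
cat > h.py <<'E'
from cell import bot, optics
import cv2,numpy as np
def ray(d,uv):
    p=cv2.undistortPoints(np.array([[uv]],float),d["mtx"],np.array(d["dist"],float))[0,0]
    E=np.array(d["extrinsics"]);R=E[:3,:3];t=E[:3,3]
    v=R.T@np.array([p[0],-p[1],-1.0]);return -R.T@t,v
def onz(d,uv,z):
    c,v=ray(d,uv);return c+v*(z-c[2])/v[2]
def proj(d,P):
    E=np.array(d["extrinsics"]);c=(E[:3,:3]@np.array(P).T).T+E[:3,3]
    c=c*[1,-1,-1]
    return cv2.projectPoints(c.reshape(-1,1,3),np.zeros(3),np.zeros(3),d["mtx"],np.array(d["dist"],float))[0][:,0]
def tri(a,ua,b,ub):
    A=np.zeros((3,3));y=np.zeros(3);L=[]
    for d,u in((a,ua),(b,ub)):
        c,v=ray(d,u);v/=np.linalg.norm(v);M=np.eye(3)-np.outer(v,v);A+=M;y+=M@c;L.append((c,M))
    x=np.linalg.solve(A,y);return x,[np.linalg.norm(M@(x-c)) for c,M in L]
E
python3 - <<'E'
from h import *
t=optics.get_image("top")["color"][:,:,::-1];s=optics.get_image("scene")["color"][:,:,::-1]
f=lambda im,x,y,w,h:cv2.resize(im[y:y+h,x:x+w],(400,300),interpolation=cv2.INTER_CUBIC)
o=np.vstack([np.hstack([f(t,205,215,120,90),f(s,335,230,120,90)]),np.hstack([f(t,395,200,120,90),f(s,170,160,120,90)])])
cv2.imwrite("pics/crops.png",o)
E
```

```text
(no output)
```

View pics/crops.png

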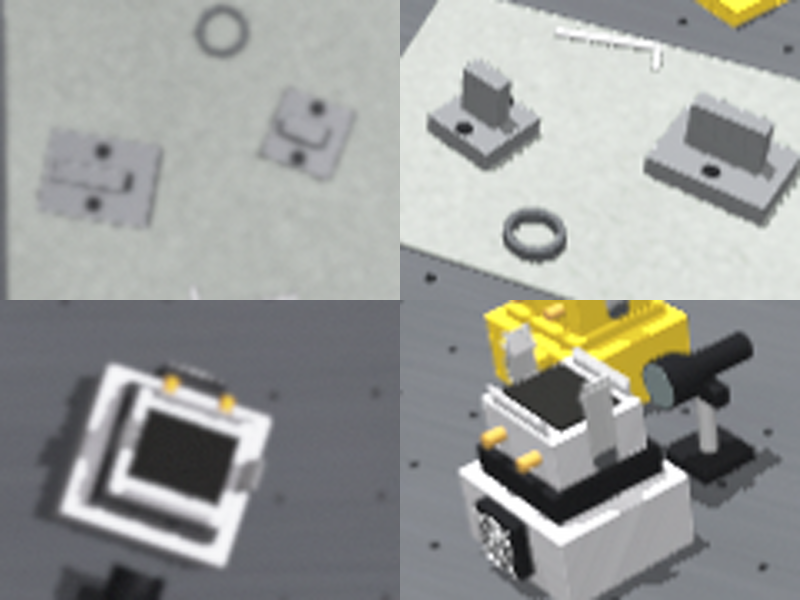

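The crops confirm it: the piece at top (235,268) is a rectangular grey plate with a long rib, while the square one has a short rib. The white cell has a dark pad, with its hooks along the roughly left-right axis. Now measuring.

Run:
```python
from h import *
d=optics.get_image("top");s=optics.get_image("scene")
print("cams",ray(d,(320,240))[0],ray(s,(320,240))[0])
c=d["color"].astype(int)
print(c[275,225],c[240,215],c[248,446],c[230,470])
g=c.sum(2)
sub=np.zeros(g.shape,np.uint8); sub[245:295,210:262]=(g[245:295,210:262]<480)
m=cv2.morphologyEx(sub,cv2.MORPH_CLOSE,np.ones((5,5)))
cn=max(cv2.findContours(m,0,2)[0],key=cv2.contourArea)
W=np.array([onz(d,p[0],0.016)[:2] for p in cn])
r=cv2.minAreaRect((W*1000).astype(np.float32));print("cover",r)
# pad
def pad(d,box):
    x0,y0,x1,y1=box;c=d["color"].astype(int);k=np.zeros(c.shape[:2],np.uint8);k[y0:y1,x0:x1]=c[y0:y1,x0:x1].max(2)<60
    n,l,st,ce=cv2.connectedComponentsWithStats(k)
    for i in range(1,n):
        if st[i][4]>60: 
            q=max(cv2.findContours((l==i).astype(np.uint8),0,2)[0],key=cv2.contourArea)
            print(st[i],ce[i],cv2.minAreaRect(q))
print("top");pad(d,(425,225,475,275));print("scene");pad(s,(190,165,250,240))
```

```text
cams [0.41118473 0.04244571 1.47236563] [1.24233125 0.36058163 0.70491757]
[160 161 166] [179 183 178] [41 40 40] [104 106 112]
cover ((489.66009521484375, 286.2601623535156), (84.51860809326172, 60.7260856628418), 78.24835968017578)
top
[435 234  30  26 495] [449.57575758 246.54747475] ((449.6499938964844, 246.5500030517578), (26.87936019897461, 18.34120750427246), 18.434947967529297)
scene
[201 180  24  19 209] [214.63636364 189.11004785] ((215.03843688964844, 187.1923065185547), (23.574758529663086, 15.808956146240234), 33.690067291259766)
[194 202  55  25 470] [221.54255319 214.34893617] ((221.3154754638672, 214.38735961914062), (22.9416561126709, 54.076759338378906), 87.70938873291016)
[193 220  17  20 114] [202.47368421 229.11403509] ((202.3707275390625, 228.9365997314453), (24.100601196289062, 8.198156356811523), 57.09476089477539)
```

Run:
```python
from h import *
d=optics.get_image("top");s=optics.get_image("scene")
x,e=tri(d,(449.6,246.5),s,(219,189.5));print("pad rough",x,e)
w=optics.get_image("wrist");c=ray(w,(320,240));st=bot.sense()
R=np.array(st["ee_rot"]);print("cam in tool",R.T@(c[0]-st["eef_pos"]),"look",R.T@c[1])
```

```text
pad rough [ 0.51770097 -0.20835439  0.11856728] [np.float64(0.0011375476710776885), np.float64(0.0011375476710776386)]
cam in tool [-0.083386   -0.14222302 -0.00045834] look [ 0.32733565  0.9449091  -0.0026695 ]
```

Emit:
{"name": "carry_out", "arguments": {"increments": [[0.2, -0.15, 0, -0.22, -1], [0.4, -0.3, 0, -0.45, -1], [0.6, -0.45, 0, -0.68, -1], [0.84, -0.64, 0, -0.91, -1], [0.84, -0.64, 0, -0.91, -1]]}}

```text
time: 0.92
eef_pos: [0.2935, 0.4369, 0.2313]
ee_rot: [[0.669, 0.001, 0.744], [-0.744, -0.001, 0.669], [0.002, -1.0, 0.0]]
force: [0.6, 0.1, 0.1]
opening: 0.0853
```

Emit:
{"name": "carry_out", "arguments": {"increments": [[0.2, -0.15, 0, -0.22, -1], [0.4, -0.3, 0, -0.45, -1], [0.6, -0.45, 0, -0.68, -1], [0.84, -0.64, 0, -0.91, -1], [0.84, -0.64, 0, -0.91, -1]]}}

```text
time: 1.33
eef_pos: [0.3945, 0.3601, 0.231]
ee_rot: [[0.253, 0.001, 0.967], [-0.967, -0.001, 0.253], [0.001, -1.0, 0.001]]
force: [0.2, -0.1, 0.1]
opening: 0.0853
```

Emit:
{"name": "carry_out", "arguments": {"increments": [[0.2, -0.15, 0, -0.22, -1], [0.4, -0.3, 0, -0.45, -1], [0.6, -0.45, 0, -0.68, -1], [0.84, -0.64, 0, -0.91, -1], [0.84, -0.64, 0, -0.91, -1]]}}

```text
time: 1.75
eef_pos: [0.4953, 0.2832, 0.2306]
ee_rot: [[-0.218, 0.001, 0.976], [-0.976, -0.001, -0.218], [0.001, -1.0, 0.001]]
force: [-0.6, -0.3, -2.0]
opening: 0.0855
```

Run:
```python
from h import *
w=optics.get_image("wrist");cv2.imwrite("pics/w1.png",w["color"][:,:,::-1])
st=bot.sense();print(st["time"],st["eef_pos"],st["ee_rot"],st["joint_positions"])
```

```text
1.8 [0.49334553 0.28445618 0.23065206] [[-2.11943158e-01 -4.01850586e-04  9.77281912e-01]
 [-9.77281872e-01 -4.14974987e-04 -2.11943320e-01]
 [ 4.90717097e-04 -9.99999833e-01 -3.04770184e-04]] [ 3.75816670e-01  2.92665610e-01  6.77151832e-02  1.34637201e+00
 -2.38520978e-04  2.16017602e+00]
```

View pics/w1.png

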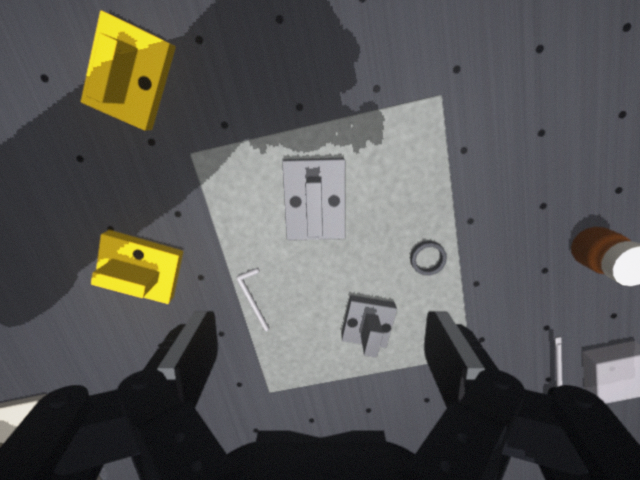

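The wrist view shows the larger cover upright at about (314,198): plate corners near (283,160), (344,158), (345,239) and (286,240), with the rib strip at x≈314. I measure those edges by ray casting.

Run:
```python
from h import *
w=optics.get_image("wrist")
im=w["color"][140:260,260:380,::-1]
cv2.imwrite("pics/w1c.png",cv2.resize(im,(600,600),interpolation=cv2.INTER_NEAREST))
P=np.array([onz(w,p,0.02) for p in[(283,160),(344,158),(345,239),(286,240)]])
print(P.round(4),P.mean(0));print([np.linalg.norm(P[i]-P[i-1]).round(4) for i in range(4)])
R=[onz(w,p,0.056) for p in[(307,182),(321,182),(307,237),(322,237)]];print(np.round(R,4),np.mean(R,0))
```

```text
[[0.4674 0.332  0.02  ]
 [0.5244 0.3215 0.02  ]
 [0.5099 0.2415 0.02  ]
 [0.4507 0.2532 0.02  ]] [0.48810382 0.28705134 0.02      ]
[np.float64(0.0806), np.float64(0.058), np.float64(0.0814), np.float64(0.0604)]
[[0.4877 0.3127 0.056 ]
 [0.4996 0.3102 0.056 ]
 [0.4764 0.2634 0.056 ]
 [0.4898 0.2605 0.056 ]] [0.48834928 0.28670763 0.056     ]
```

View pics/w1c.png

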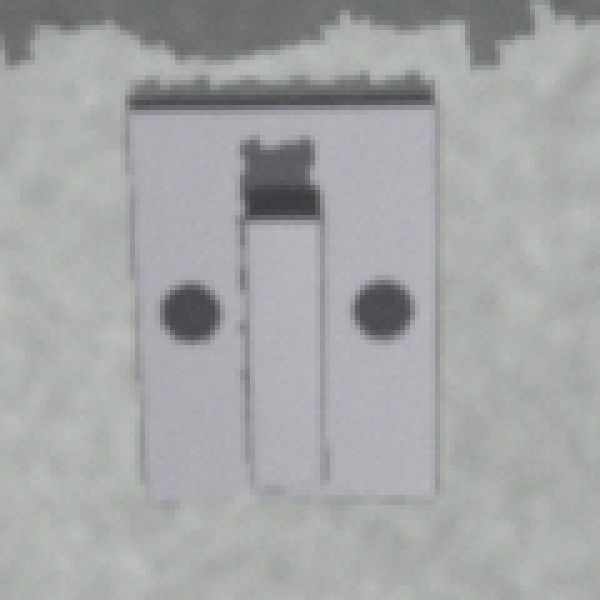

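The plate measures 81 x 59 mm and its top lies at 20 mm, so this agrees with the sizes given. The centre is (0.488, 0.287) with cover x at about -11°. I descend partway and check.

Emit:
{"name": "carry_out", "arguments": {"increments": [[-0.03, 0, -0.2, 0.025, -1], [-0.03, 0, -0.45, 0.025, -1], [-0.03, 0, -0.7, 0.025, -1], [-0.03, 0, -0.95, 0.025, -1], [-0.03, 0, -1.0, 0.025, -1], [-0.03, 0, -1.0, 0.025, -1], [-0.03, 0, -1.0, 0.025, -1]]}}

```text
time: 2.43
eef_pos: [0.4877, 0.2869, 0.1126]
ee_rot: [[-0.193, 0.001, 0.981], [-0.981, 0.0, -0.193], [-0.001, -1.0, 0.001]]
force: [-0.2, -0.5, 0.2]
opening: 0.0853
```

Run:
```python
from h import *
w=optics.get_image("wrist");cv2.imwrite("pics/w2.png",w["color"][:,:,::-1])
st=bot.sense();print(st["time"],st["eef_pos"],st["ee_rot"][0],st["force"])
```

```text
2.4833 [0.48831515 0.2869294  0.11317076] [-0.1938078   0.00215859  0.98103714] [0.08279634 0.03105069 0.34307541]
```

View pics/w2.png

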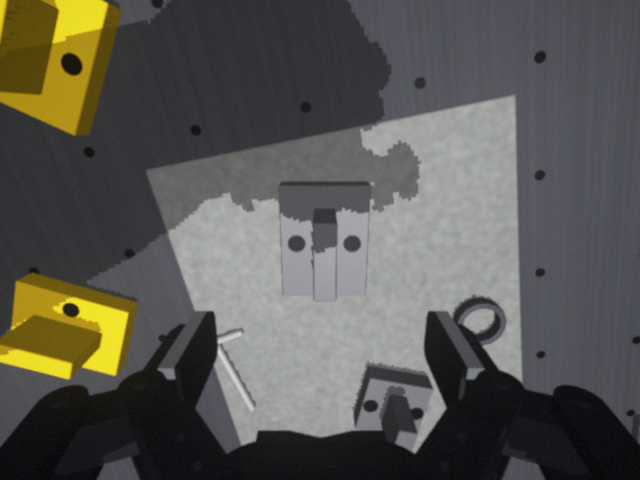

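Run:
```python
from h import *
w=optics.get_image("wrist")
for p in[(242,330),(220,340),(253,408),(325,210),(325,300),(313,210),(337,300),(337,210),(313,300)]: print(p,onz(w,p,0.007 if p[0]<300 else .056).round(4))
P=np.array([onz(w,p,0.02) for p in[(279,185),(370,185),(366,296),(283,295)]]);print(P.mean(0))
```

```text
(242, 330) [0.4132 0.2225 0.007 ]
(220, 340) [0.3937 0.2171 0.007 ]
(253, 408) [0.4024 0.1466 0.007 ]
(325, 210) [0.4972 0.3175 0.056 ]
(325, 300) [0.4865 0.2618 0.056 ]
(313, 210) [0.4906 0.3188 0.056 ]
(337, 300) [0.4937 0.2604 0.056 ]
(337, 210) [0.5039 0.3162 0.056 ]
(313, 300) [0.4793 0.2632 0.056 ]
[0.49123696 0.28552254 0.02      ]
```

Emit:
{"name": "carry_out", "arguments": {"increments": [[0.01, 0, -0.25, 0, -1], [0.01, 0, -0.45, 0, -1], [0.01, 0, -0.6, 0, -1], [0.01, 0, -0.7, 0, -1], [0.01, 0, -0.7, 0, -1], [0.01, 0, -0.7, 0, -1], [0.01, 0, -0.7, 0, -1]]}}

```text
time: 3.12
eef_pos: [0.4901, 0.2866, 0.029]
ee_rot: [[-0.195, 0.002, 0.981], [-0.981, 0.001, -0.195], [-0.001, -1.0, 0.002]]
force: [0.8, 0.7, 0.2]
opening: 0.0855
```

Emit:
{"name": "carry_out", "arguments": {"increments": [[0, 0, 0, 0, 0.5], [0, 0, 0, 0, 1], [0, 0, 0, 0, 1], [0, 0, 0, 0, 1], [0, 0, 0, 0, 1], [0, 0, 0, 0, 1], [0, 0, 0, 0, 1], [0, 0, 0, 0, 1], [0, 0, 0, 0, 1]], "newtons": 70}}

```text
time: 3.87
eef_pos: [0.4892, 0.2862, 0.0276]
ee_rot: [[-0.195, 0.001, 0.981], [-0.981, 0.0, -0.195], [-0.0, -1.0, 0.001]]
force: [-0.6, 0.4, 4.8]
opening: 0.013
```

Emit:
{"name": "carry_out", "arguments": {"increments": [[0, 0, 0.05, 0, 1], [0, 0, 0.15, 0, 1], [0, 0, 0.35, 0, 1], [0, 0, 0.6, 0, 1], [0, 0, 0.85, 0, 1], [0, 0, 1, 0, 1], [0, 0, 1, 0, 1]]}}

```text
time: 4.45
eef_pos: [0.4905, 0.2867, 0.1515]
ee_rot: [[-0.195, 0.006, 0.981], [-0.981, 0.002, -0.195], [-0.003, -1.0, 0.005]]
force: [0.6, -0.0, -1.3]
opening: 0.0126
```

Emit:
{"name": "carry_out", "arguments": {"increments": [[0, -0.1, 0.2, 0, 1], [0, -0.25, 0.4, 0, 1], [0.0, -0.5, 0.6, 0, 1], [0.0, -0.75, 0.75, 0, 1], [0, -0.95, 0.9, 0, 1], [0, -1, 0.9, 0, 1], [0, -1, 0.9, 0, 1]]}}

```text
time: 5.03
eef_pos: [0.4892, 0.1648, 0.2553]
ee_rot: [[-0.197, 0.001, 0.98], [-0.98, 0.0, -0.197], [-0.0, -1.0, 0.001]]
force: [-0.4, 0.8, -3.1]
opening: 0.0127
```

Run:
```python
from h import *
w=optics.get_image("wrist");cv2.imwrite("pics/w3.png",w["color"][:,:,::-1])
st=bot.sense();print(st["time"],st["eef_pos"],st["ee_rot"],st["force"],st["joint_positions"])
```

```text
5.0833 [0.48886405 0.16571803 0.25443058] [[-1.96755003e-01 -9.29571628e-04  9.80452245e-01]
 [-9.80452683e-01  1.13277143e-04 -1.96754983e-01]
 [ 7.18350207e-05 -9.99999562e-01 -9.33688841e-04]] [ 0.60446368 -0.91177546 -0.68761764] [ 1.64003907e-01  1.95314026e-01 -4.26815656e-03  1.37211275e+00
  2.63528002e-04  1.93284727e+00]
```

View pics/w3.png

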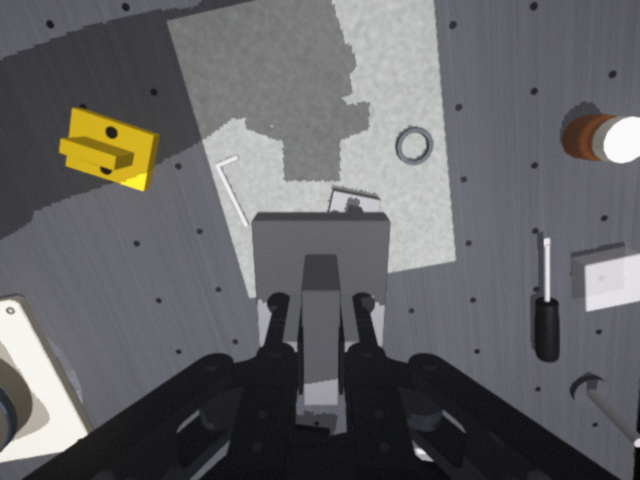

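The cover is held level. I carry it past the cell at height so the wrist camera can measure the cell unobstructed.

Emit:
{"name": "carry_out", "arguments": {"increments": [[0, -0.1, 0, 0, 1], [0.02, -0.3, 0.05, 0, 1], [0.04, -0.55, 0.1, 0, 1], [0.06, -0.8, 0.1, 0, 1], [0.08, -1, 0.1, 0, 1]]}}

```text
time: 5.5
eef_pos: [0.4984, 0.0452, 0.2661]
ee_rot: [[-0.193, -0.002, 0.981], [-0.981, -0.0, -0.193], [0.0, -1.0, -0.002]]
force: [0.9, 0.4, -0.5]
opening: 0.0129
```

Emit:
{"name": "carry_out", "arguments": {"increments": [[0, -0.25, 0, 0, 1], [0, -0.5, 0, 0, 1], [0, -0.75, 0, 0, 1], [0, -1, 0, 0, 1]]}}

```text
time: 5.83
eef_pos: [0.4982, -0.0745, 0.2658]
ee_rot: [[-0.194, -0.002, 0.981], [-0.981, 0.001, -0.194], [-0.0, -1.0, -0.002]]
force: [0.0, 0.5, -1.8]
opening: 0.0129
```

Emit:
{"name": "carry_out", "arguments": {"increments": [[0, -0.25, 0, 0, 1], [0, -0.5, 0, 0, 1], [0, -0.75, 0, 0, 1], [0, -1, 0, 0, 1]]}}

```text
time: 6.17
eef_pos: [0.4984, -0.1946, 0.2658]
ee_rot: [[-0.194, -0.002, 0.981], [-0.981, 0.001, -0.194], [-0.001, -1.0, -0.002]]
force: [0.8, 0.0, -1.7]
opening: 0.0131
```

Emit:
{"name": "carry_out", "arguments": {"increments": [[0, -0.25, 0, 0, 1], [0, -0.5, 0, 0, 1], [0, -0.7, 0, 0, 1], [0, -0.85, 0, 0, 1], [0, -0.95, 0, 0, 1], [0, -0.95, 0, 0, 1], [0, -0.95, 0, 0, 1], [0, -0.95, 0, 0, 1]]}}

```text
time: 6.83
eef_pos: [0.4988, -0.3068, 0.2671]
ee_rot: [[-0.194, -0.0, 0.981], [-0.981, 0.001, -0.194], [-0.001, -1.0, -0.0]]
force: [-0.7, -0.6, -2.1]
opening: 0.0132
```

Run:
```python
from h import *
w=optics.get_image("wrist");cv2.imwrite("pics/w4.png",w["color"][:,:,::-1])
cv2.imwrite("pics/s4.png",optics.get_image("scene")["color"][:,:,::-1])
st=bot.sense();print(st["time"],st["eef_pos"],st["ee_rot"],st["force"],st["joint_positions"])
```

```text
6.9333 [ 0.49880424 -0.30670853  0.26755426] [[-1.93771199e-01  2.67783075e-04  9.81046712e-01]
 [-9.81046747e-01  1.69745952e-06 -1.93771206e-01]
 [-5.35539366e-05 -9.99999964e-01  2.62378796e-04]] [-0.32585298  0.14099614 -1.12169449] [-6.94642038e-01  3.13959679e-01  1.91264641e-01  1.44789664e+00
  1.72714879e-04  1.07115907e+00]
```

View pics/w4.png

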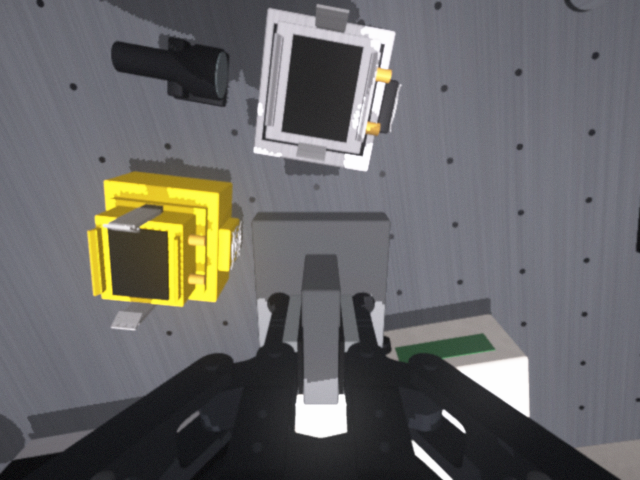

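View pics/s4.png

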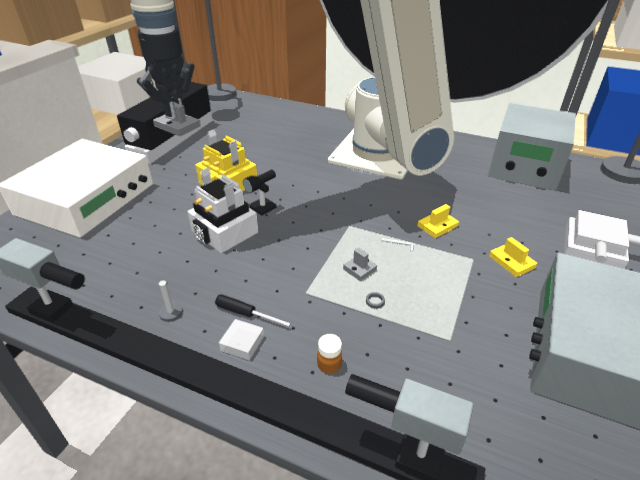

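The wrist view shows the white cell at about (320,90), with pad, rails and both hooks (332,17) and (312,152) clear of the held cover. Now the close crop and pad contour.

Run:
```python
from h import *
w=optics.get_image("wrist");d=optics.get_image("top");s=optics.get_image("scene")
cv2.imwrite("pics/w4c.png",cv2.resize(w["color"][0:180,240:420,::-1],(600,600),interpolation=cv2.INTER_NEAREST))
def quad(im,box,th):
    x0,y0,x1,y1=box;k=np.zeros(im["color"].shape[:2],np.uint8);k[y0:y1,x0:x1]=im["color"][y0:y1,x0:x1].max(2)<th
    n,l,st,ce=cv2.connectedComponentsWithStats(k,connectivity=4);i=1+np.argmax(st[1:,4])
    q=max(cv2.findContours((l==i).astype(np.uint8),0,2)[0],key=cv2.contourArea)
    a=cv2.approxPolyDP(q,0.08*cv2.arcLength(q,True),True)[:,0]
    return ce[i],a,cv2.minAreaRect(q)
cw,aw,rw=quad(w,(280,25,368,150),70);ct,at,rt=quad(d,(434,233,468,262),70)
print(cw,aw.tolist(),rw);print(ct,at.tolist(),rt)
print(w["color"][90,320],w["color"][90,280])
x,e=tri(w,cw,d,ct);print(x,e)
for z in(.10,.11,.12):
    P=np.array([onz(w,p,z) for p in aw]);print(z,P.mean(0),[np.linalg.norm(P[i]-P[i-1]).round(4) for i in range(4)],onz(d,ct,z))
```

```text
[320.50739226  87.79647688] [[294, 35], [282, 130], [345, 140], [361, 48]] ((319.3898620605469, 88.23381042480469), (68.87531280517578, 95.91563415527344), 10.097503662109375)
[449.41176471 246.5017301 ] [[440, 233], [434, 252], [459, 260], [465, 242]] ((449.3500671386719, 246.4500274658203), (28.144268035888672, 20.238576889038086), 18.43494987487793)
[41 39 40] [211 206 213]
[ 0.51828462 -0.20824624  0.12191022] [np.float64(0.00026004648005502324), np.float64(0.000260046480054979)]
0.1 [ 0.51837254 -0.20857055  0.1       ] [np.float64(0.0513), np.float64(0.069), np.float64(0.052), np.float64(0.068)] [ 0.5197668  -0.21238166  0.1       ]
0.11 [ 0.51826262 -0.2091074   0.11      ] [np.float64(0.0496), np.float64(0.0668), np.float64(0.0503), np.float64(0.0658)] [ 0.51897559 -0.21052481  0.11      ]
0.12 [ 0.51815271 -0.20964424  0.12      ] [np.float64(0.048), np.float64(0.0645), np.float64(0.0486), np.float64(0.0637)] [ 0.51818439 -0.20866796  0.12      ]
```

View pics/w4c.png

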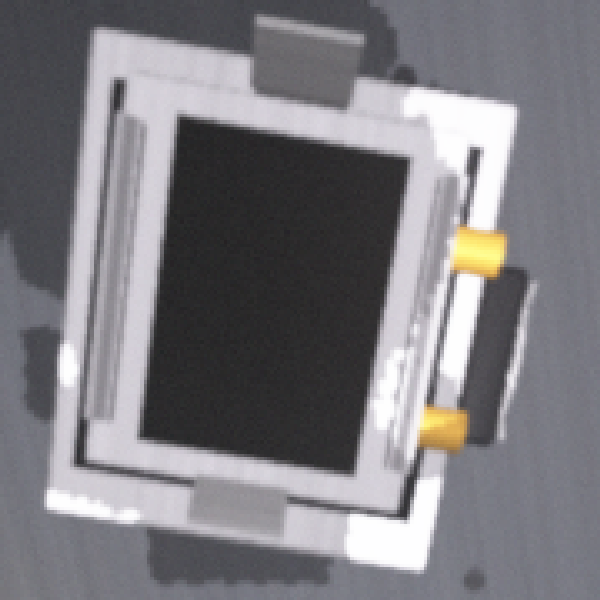

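Run:
```python
from h import *
w=optics.get_image("wrist");s=bot.sense()
c=w["color"][200:420,240:400,::-1]
cv2.imwrite("pics/w4d.png",cv2.resize(cv2.convertScaleAbs(c,alpha=1.6),(436,600),interpolation=cv2.INTER_NEAREST))
aw=[(294,35),(282,130),(345,140),(361,48)]
P=np.array([onz(w,p,.12)[:2] for p in aw])
for a,b in((1,0),(2,3)):v=P[a]*-1+P[b];print("ylong",np.degrees(np.arctan2(v[1],v[0])))
for a,b in((0,3),(1,2)):v=P[b]-P[a];print("xshort",np.degrees(np.arctan2(v[1],v[0])))
# rails + hooks
def C(u,v):return (240+u*.3,v*.3)
Q={k:onz(w,C(*p),z) for k,(p,z) in dict(rLt=((130,118),.125),rLb=((100,418),.125),rRt=((448,172),.125),rRb=((397,468),.125)).items()}
for k in Q:print(k,Q[k].round(4))
print("rail mid",np.mean(list(Q.values()),0))
# hook noses: upper hook inner-lower edge mid, lower hook upper edge mid
for z in(.13,.14,.15):
  a=onz(w,C(309,28),z);b=onz(w,C(237,530),z);print(z,a,b)
```

```text
ylong 69.28105943577975
ylong 69.85401398807042
xshort -20.917701986329103
xshort -19.85986180807788
rLt [ 0.4969 -0.1707  0.125 ]
rLb [ 0.4766 -0.2269  0.125 ]
rRt [ 0.56   -0.1933  0.125 ]
rRb [ 0.54   -0.2504  0.125 ]
rail mid [ 0.51836732 -0.21030727  0.125     ]
0.13 [ 0.53576689 -0.16321079  0.13      ] [ 0.5019007  -0.25627832  0.13      ]
0.14 [ 0.53502239 -0.16543907  0.14      ] [ 0.5023662  -0.25518139  0.14      ]
0.15 [ 0.53427789 -0.16766736  0.15      ] [ 0.50283171 -0.25408446  0.15      ]
```

View pics/w4d.png

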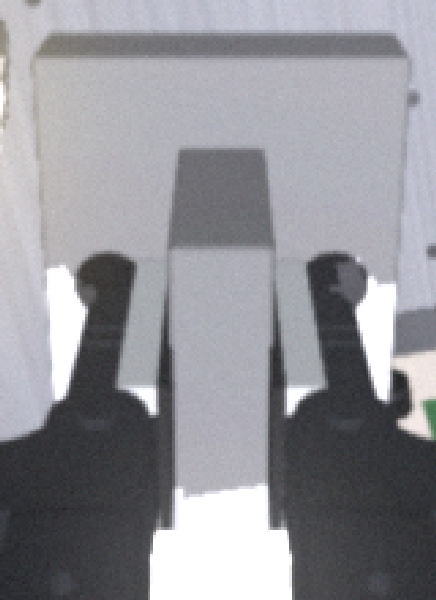

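Run:
```python
from h import *
w=optics.get_image("wrist");s=bot.sense()
R=np.array(s["ee_rot"]);p=s["eef_pos"]
k=2.725
zp=p[2]-.0076;zr=zp+.036
for n,uv,z in(("plate L",(34,57),zp),("plate R",(407,57),zp),("ribN L",(168,246),zr),("ribN R",(275,246),zr),("ribF L",(174,497),zr),("ribF R",(268,487),zr)):
    q=onz(w,(240+uv[0]/k,200+uv[1]/k),z);print(n,q.round(4),(R.T@(q-p)).round(4))
print(s["time"])
```

```text
plate L [ 0.4781 -0.2628  0.2599] [-0.0398  0.0076 -0.0289]
plate R [ 0.5354 -0.2741  0.2599] [-0.0398  0.0076  0.0296]
ribN L [ 0.4973 -0.2814  0.2959] [-0.0252 -0.0284 -0.0064]
ribN R [ 0.5107 -0.2841  0.2959] [-0.0252 -0.0284  0.0072]
ribF L [ 0.49   -0.3197  0.2959] [ 0.0137 -0.0284 -0.0062]
ribF R [ 0.5032 -0.3205  0.2959] [ 0.012  -0.0284  0.0069]
7.1833
```

The held cover is centred on the TCP within 0.5 mm. The cell centre is about (0.5184, -0.2096), with the wrist and top views agreeing near z≈0.115, and cell x at -20.4°. I move over it.

Emit:
{"name": "carry_out", "arguments": {"increments": [[0.03, 0.15, 0, -0.07, 1], [0.07, 0.35, 0, -0.15, 1], [0.11, 0.55, 0, -0.23, 1], [0.15, 0.74, 0, -0.31, 1], [0.16, 0.82, 0, -0.31, 1], [0.16, 0.82, 0, -0.31, 1], [0.16, 0.82, -0.15, -0.31, 1], [0.16, 0.82, -0.3, -0.31, 1], [0.16, 0.82, -0.45, -0.31, 1], [0.16, 0.82, -0.5, -0.31, 1], [0.16, 0.82, -0.5, -0.31, 1], [0.16, 0.82, -0.5, -0.31, 1]]}}

```text
time: 8.18
eef_pos: [0.5178, -0.2101, 0.2077]
ee_rot: [[-0.351, 0.0, 0.936], [-0.936, -0.0, -0.351], [0.0, -1.0, 0.0]]
force: [0.3, 0.4, -0.9]
opening: 0.0126
```

Run:
```python
from h import *
im={}
for i in range(4):
    for n in("scene","top","wrist"):
        im[n]=optics.get_image(n)
        s=bot.sense();print(np.round(s["eef_pos"],4),np.round(np.array(s["ee_rot"])[:,2],3),np.round(s["force"],1))
print(s["time"])
f=lambda a,x,y,w,h:cv2.resize(a[y:y+h,x:x+w,::-1],(400,300),interpolation=cv2.INTER_CUBIC)
cv2.imwrite("pics/o5.png",np.hstack([f(im["scene"]["color"],160,100,160,120),f(im["top"]["color"],370,180,160,120)]))
cv2.imwrite("pics/w5.png",im["wrist"]["color"][:,:,::-1])
```

```text
[ 0.5181 -0.2101  0.2083] [ 0.936 -0.351  0.001] [-0.1  1.2 -2. ]
[ 0.5183 -0.2101  0.2084] [ 0.936 -0.351  0.002] [ 0.   0.2 -0.2]
[ 0.5182 -0.21    0.2084] [ 0.936 -0.351  0.002] [-1.2 -0.7 -0.8]
[ 0.5182 -0.2099  0.2083] [ 0.936 -0.351  0.002] [ 0.1 -0.1 -1.5]
[ 0.5181 -0.2098  0.2081] [ 0.936 -0.351  0.001] [ 0.1  0.2 -0.8]
[ 0.518  -0.2097  0.208 ] [ 0.936 -0.351  0.001] [ 0.7 -0.4 -1.3]
[ 0.518  -0.2096  0.2078] [ 0.936 -0.351  0.001] [ 0.3  0.3 -1.2]
[ 0.5179 -0.2095  0.2077] [ 0.936 -0.351  0.001] [-0.6 -0.1 -1.4]
[ 0.5179 -0.2095  0.2076] [ 0.936 -0.351  0.   ] [ 0.2  0.  -1.3]
[ 0.5179 -0.2095  0.2074] [ 0.936 -0.351  0.   ] [ 0.2  0.4 -0.9]
[ 0.5178 -0.2095  0.2074] [ 0.936 -0.351  0.   ] [ 0.3  0.3 -1.4]
[ 0.5178 -0.2095  0.2073] [ 0.936 -0.351  0.   ] [-0.4  0.3 -1.7]
8.7833
```

View pics/o5.png

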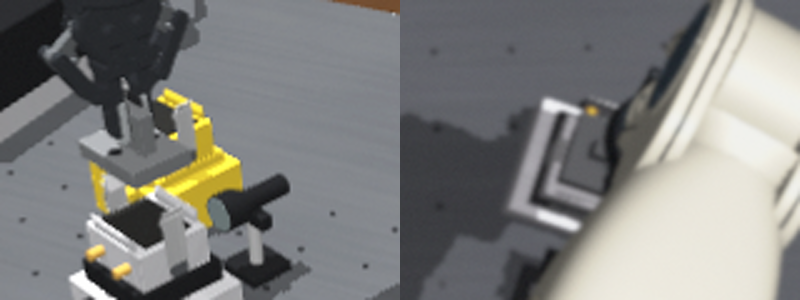

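View pics/w5.png

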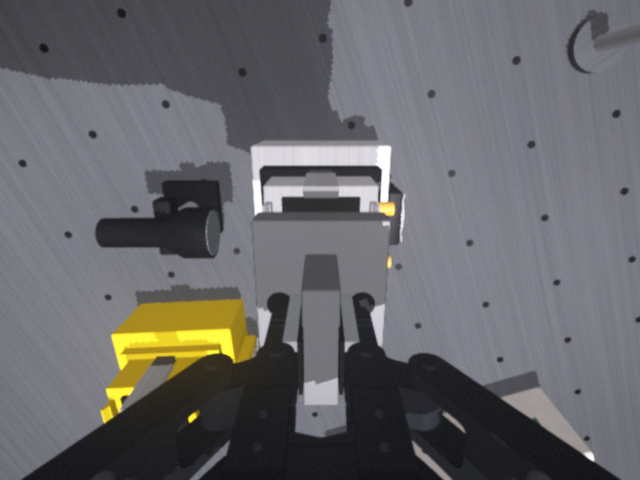

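Aligned: the cell base edges (252 to 390) line up with the plate edges (252 to 389) in the wrist view. I descend to just above the highest possible ramp contact, then in small steps.

Emit:
{"name": "carry_out", "arguments": {"increments": [[0.004, 0, -0.1, 0, 1], [0.004, 0, -0.2, 0, 1], [0.004, 0, -0.28, 0, 1], [0.004, 0, -0.28, 0, 1], [0.004, 0, -0.28, 0, 1], [0.004, 0, -0.28, 0, 1], [0.004, 0, -0.28, 0, 1]]}}

```text
time: 9.37
eef_pos: [0.5186, -0.2097, 0.1744]
ee_rot: [[-0.351, 0.001, 0.936], [-0.936, -0.001, -0.351], [0.0, -1.0, 0.001]]
force: [0.4, -0.4, -1.3]
opening: 0.0129
```

Run:
```python
from h import *
for i in range(4):
    w=optics.get_image("wrist");s=bot.sense();print(np.round(s["eef_pos"],4),np.round(s["force"],1),s["time"])
cv2.imwrite("pics/w6.png",cv2.resize(w["color"][130:270,230:410,::-1],(720,560),interpolation=cv2.INTER_NEAREST))
```

```text
[ 0.5186 -0.2097  0.1743] [ 0.2  0.3 -1.1] 9.4167
[ 0.5185 -0.2096  0.1743] [-0.5  0.4 -0.4] 9.4667
[ 0.5185 -0.2096  0.1742] [-0.2 -0.1 -0.9] 9.5167
[ 0.5184 -0.2096  0.1741] [ 0.4 -0.2 -1.1] 9.5667
```

View pics/w6.png

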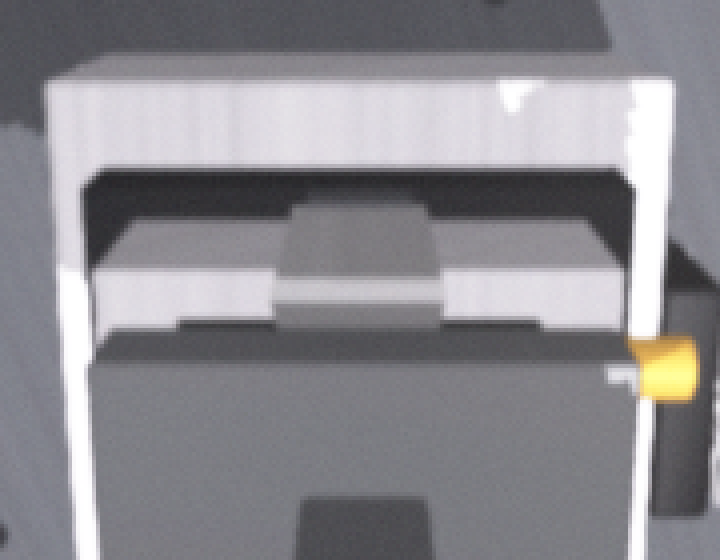

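Emit:
{"name": "carry_out", "arguments": {"increments": [[0, 0, -0.02, 0, 1], [0, 0, -0.04, 0, 1], [0, 0, -0.06, 0, 1], [0, 0, -0.06, 0, 1], [0, 0, -0.06, 0, 1]]}}

```text
time: 9.98
eef_pos: [0.5186, -0.2097, 0.1667]
ee_rot: [[-0.351, 0.001, 0.936], [-0.936, -0.001, -0.351], [0.0, -1.0, 0.001]]
force: [0.9, -0.4, 2.0]
opening: 0.0131
```

Emit:
{"name": "carry_out", "arguments": {"increments": [[0, 0, -0.01, 0, 1], [0, 0, -0.02, 0, 1], [0, 0, -0.03, 0, 1], [0, 0, -0.03, 0, 1]]}}

```text
time: 10.32
eef_pos: [0.519, -0.2099, 0.1642]
ee_rot: [[-0.351, 0.003, 0.936], [-0.936, -0.002, -0.351], [0.001, -1.0, 0.003]]
force: [-0.3, -0.1, 11.4]
opening: 0.0127
```

Emit:
{"name": "carry_out", "arguments": {"increments": [[0, 0, -0.01, 0, 1], [0, 0, -0.02, 0, 1], [0, 0, -0.03, 0, 1], [0, 0, -0.03, 0, 1]]}}

```text
time: 10.65
eef_pos: [0.5187, -0.2097, 0.1596]
ee_rot: [[-0.351, 0.001, 0.936], [-0.936, -0.001, -0.351], [0.0, -1.0, 0.001]]
force: [1.4, -1.1, 3.4]
opening: 0.0129
```

Ramps met at TCP ≈0.166 with an 11 N peak, and the force is now falling along the noses. Home should be near TCP 0.142, so I go on in small steps.

Emit:
{"name": "carry_out", "arguments": {"increments": [[0, 0, -0.015, 0, 1], [0, 0, -0.03, 0, 1], [0, 0, -0.045, 0, 1], [0, 0, -0.05, 0, 1], [0, 0, -0.05, 0, 1]]}}

```text
time: 11.07
eef_pos: [0.5184, -0.2096, 0.1533]
ee_rot: [[-0.351, 0.0, 0.936], [-0.936, -0.0, -0.351], [0.0, -1.0, 0.0]]
force: [0.3, -1.4, 2.6]
opening: 0.013
```

Emit:
{"name": "carry_out", "arguments": {"increments": [[0, 0, -0.01, 0, 1], [0, 0, -0.02, 0, 1], [0, 0, -0.03, 0, 1], [0, 0, -0.03, 0, 1]]}}

```text
time: 11.4
eef_pos: [0.5183, -0.2095, 0.1496]
ee_rot: [[-0.351, 0.0, 0.936], [-0.936, -0.0, -0.351], [0.0, -1.0, 0.0]]
force: [0.5, -1.8, 3.3]
opening: 0.0132
```

Run:
```python
from h import *
for i in range(4):
    w=optics.get_image("wrist");s=bot.sense();print(np.round(s["eef_pos"],4),np.round(s["force"],1),s["time"])
cv2.imwrite("pics/w7.png",cv2.resize(w["color"][130:270,230:410,::-1],(720,560),interpolation=cv2.INTER_NEAREST))
```

```text
[ 0.5183 -0.2095  0.1497] [ 1.4 -0.4  3.4] 11.45
[ 0.5183 -0.2095  0.1496] [ 1.5 -0.8  3.3] 11.5
[ 0.5183 -0.2095  0.1497] [ 0.8 -0.1  2.4] 11.55
[ 0.5183 -0.2095  0.1496] [ 0.1 -0.9  2.7] 11.6
```

View pics/w7.png

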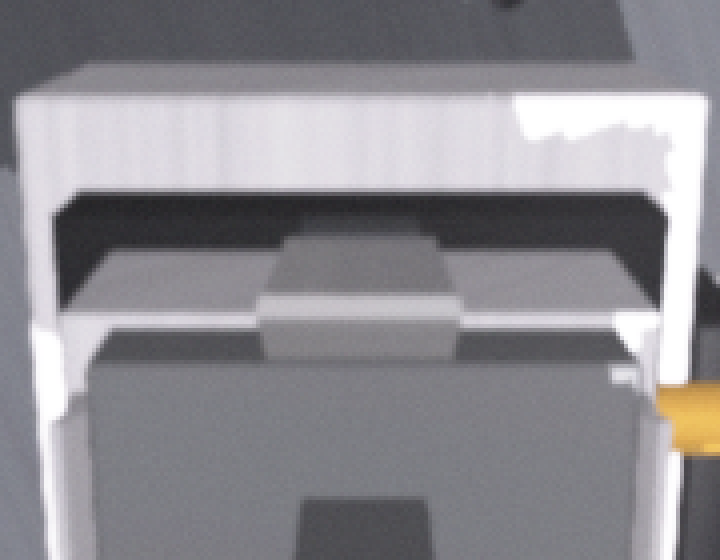

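The cover edge sits between the rails and against the nose, with about 4 N net. I continue.

Emit:
{"name": "carry_out", "arguments": {"increments": [[0, 0, -0.01, 0, 1], [0, 0, -0.02, 0, 1], [0, 0, -0.03, 0, 1], [0, 0, -0.035, 0, 1], [0, 0, -0.035, 0, 1]]}}

```text
time: 12.02
eef_pos: [0.5183, -0.2095, 0.1458]
ee_rot: [[-0.351, 0.0, 0.936], [-0.936, -0.0, -0.351], [0.0, -1.0, 0.0]]
force: [0.4, 0.2, 6.5]
opening: 0.0129
```

Emit:
{"name": "carry_out", "arguments": {"increments": [[0, 0, -0.01, 0, 1], [0, 0, -0.01, 0, 1], [0, 0, -0.01, 0, 1]]}}

```text
time: 12.27
eef_pos: [0.5184, -0.2095, 0.1454]
ee_rot: [[-0.351, 0.001, 0.936], [-0.936, -0.001, -0.351], [0.0, -1.0, 0.001]]
force: [-2.5, 0.7, 13.2]
opening: 0.0131
```

Emit:
{"name": "carry_out", "arguments": {"increments": [[0, 0, -0.008, 0, 1], [0, 0, -0.008, 0, 1], [0, 0, -0.008, 0, 1]]}}

```text
time: 12.52
eef_pos: [0.5184, -0.2096, 0.1452]
ee_rot: [[-0.351, 0.002, 0.936], [-0.936, -0.001, -0.351], [0.0, -1.0, 0.002]]
force: [-4.0, 1.6, 19.2]
opening: 0.013
```

Run:
```python
from h import *
for i in range(2):
    w=optics.get_image("wrist");s=bot.sense();print(np.round(s["eef_pos"],4),np.round(s["force"],1),np.round(s["moment"],2),s["time"])
sc=optics.get_image("scene")
cv2.imwrite("pics/w8.png",cv2.resize(w["color"][130:430,230:410,::-1],(480,600)[::1],interpolation=cv2.INTER_NEAREST))
cv2.imwrite("pics/s8.png",cv2.resize(sc["color"][140:250,170:290,::-1],(600,550),interpolation=cv2.INTER_CUBIC))
```

```text
[ 0.5184 -0.2095  0.1452] [-3.3  1.5 20.1] [ 0.43  0.96 -0.04] 12.5667
[ 0.5184 -0.2095  0.1452] [-4.   1.6 19.7] [ 0.39  1.   -0.04] 12.6167
```

View pics/w8.png

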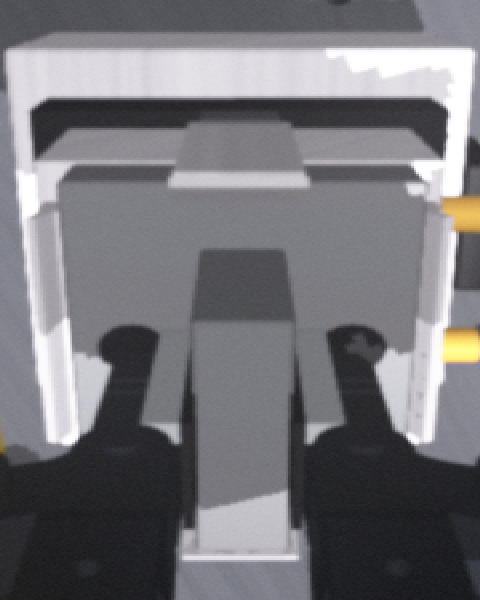

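View pics/s8.png

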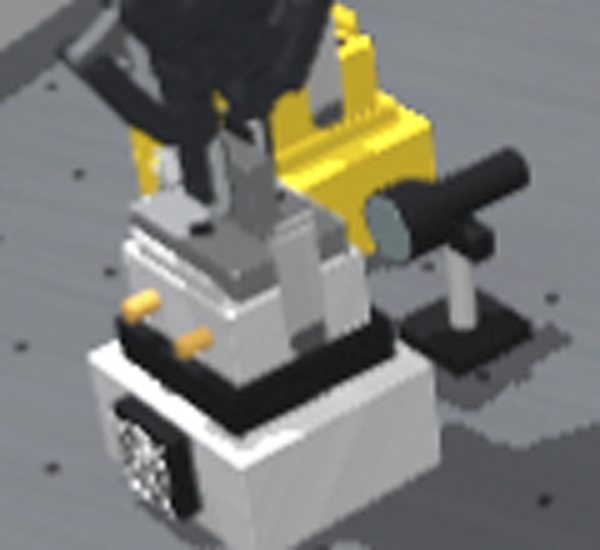

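Run:
```python
from h import *
w=optics.get_image("wrist");s=bot.sense();p=np.array(s["eef_pos"])
y=np.array([np.cos(np.radians(69.6)),np.sin(np.radians(69.6)),0])
c=w["color"][205:240,290:350,::-1]
cv2.imwrite("pics/w9.png",cv2.resize(c,(780,455),interpolation=cv2.INTER_NEAREST))
for z in(.132,.134,.136):
    for v in(216,217.5,221,223.5): print(z,v,round(float((onz(w,(320,v),z)-p)@y),4))
print(np.round(s["force"],1))
```

```text
0.132 216 0.0403
0.132 217.5 0.0397
0.132 221 0.0381
0.132 223.5 0.0369
0.134 216 0.0409
0.134 217.5 0.0402
0.134 221 0.0386
0.134 223.5 0.0375
0.136 216 0.0414
0.136 217.5 0.0408
0.136 221 0.0392
0.136 223.5 0.0381
[-3.8  2.4 19.8]
```

View pics/w9.png

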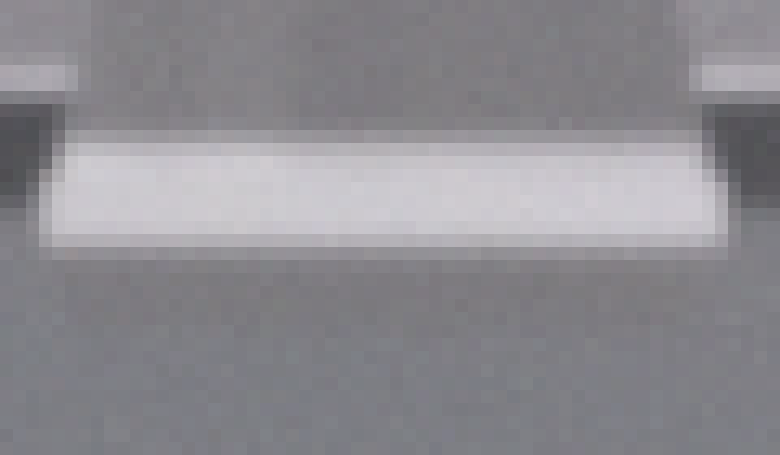

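Run:
```python
from h import *
w=optics.get_image("wrist");c=w["color"].astype(float)
a=c[212:250,298:340].mean(1);b=c[212:250,285:291].mean(1)
for i in range(0,30): print(212+i,a[i].round(1),b[i].round(1))
y=np.array([np.cos(np.radians(69.6)),np.sin(np.radians(69.6)),0]);p=np.array(bot.sense()["eef_pos"])
for hh in(.1145,.1175):
  print(hh)
  for n,yy,z in(("top outer",.046,.032),("top inner",.044,.032),("nose up",.037,.018),("nose low",.037,.016),("bent top",.0465,.032),("bent nose",.040,.018),("plate edge",.040,.016)):
    print(n,proj(w,[p*[1,1,0]+[0,0,hh+z]+y*yy]).round(1))
```

```text
212 [127.4 125.2 130. ] [129.5 128.2 134. ]
213 [128.1 125.7 130. ] [92.2 92.  96.2]
214 [133.3 130.7 135.5] [82.2 80.8 85.2]
215 [153.  150.3 155.1] [81.8 81.  85.3]
216 [181.4 178.3 183.6] [82.  81.2 86. ]
217 [198.1 195.2 200.7] [81.8 80.8 85.3]
218 [202.4 199.4 205. ] [81.5 80.7 85.3]
219 [203.7 200.8 206.6] [85.8 86.  89.8]
220 [203.8 201.4 207.1] [ 98.7  98.  103.3]
221 [204.  201.5 206.8] [114.  113.5 119.7]
222 [199.3 196.6 201.6] [123.3 122.8 128.8]
223 [178.5 176.  181.1] [127.7 126.3 132.5]
224 [147.  145.  149.8] [127.8 126.8 132.3]
225 [130.1 127.9 132.4] [127.3 126.7 132.3]
226 [126.  123.6 128. ] [127.2 126.7 132.7]
227 [124.8 122.9 127.1] [127.2 126.2 132.8]
228 [124.7 122.3 126.8] [126.2 126.3 132.5]
229 [124.3 123.  127.4] [126.2 126.2 132.5]
230 [125.4 124.5 129.9] [125.2 125.7 131.7]
231 [126.1 125.7 131.8] [125.7 126.7 132.7]
232 [126.2 126.3 132.4] [126.5 126.7 132.7]
233 [125.5 125.9 131.8] [126.5 126.8 133.2]
234 [125.  125.4 131.5] [125.  126.2 131.8]
235 [125. 126. 132.] [125.7 125.8 132.7]
236 [125.4 125.9 132.1] [124.8 125.3 131.2]
237 [124.8 125.3 131.6] [124.2 125.2 132.2]
238 [125.  125.9 131.9] [125.8 126.3 132.2]
239 [125.  125.8 131.8] [124.2 125.8 131.2]
240 [125.  125.9 131.8] [125.2 125.7 131.3]
241 [125.  125.7 131.9] [125.5 126.5 132. ]
0.1145
top outer [[319.5 212. ]]
top inner [[319.5 216.8]]
nose up [[319.6 223.6]]
nose low [[319.6 222.3]]
bent top [[319.5 210.8]]
bent nose [[319.5 217.1]]
plate edge [[319.5 215.9]]
0.1175
top outer [[319.5 214. ]]
top inner [[319.5 218.9]]
nose up [[319.6 225.6]]
nose low [[319.6 224.3]]
bent top [[319.5 212.7]]
bent nose [[319.5 218.9]]
plate edge [[319.5 217.7]]
```

The +y hook's ramp now overlaps the plate edge by about 9 px. I expect about 8 px if sprung and about 1 px if still bent, so it is over the plate. I unload before letting go.

Emit:
{"name": "carry_out", "arguments": {"increments": [[0, 0, 0.01, 0, 1], [0, 0, 0.02, 0, 1], [0, 0, 0.02, 0, 1], [0, 0, 0.02, 0, 1]]}}

```text
time: 13.1
eef_pos: [0.5183, -0.2095, 0.1459]
ee_rot: [[-0.351, 0.0, 0.936], [-0.936, -0.0, -0.351], [0.0, -1.0, 0.0]]
force: [-0.1, -0.2, 6.8]
opening: 0.0128
```

Emit:
{"name": "carry_out", "arguments": {"increments": [[0, 0, 0.005, 0, 1], [0, 0, 0.01, 0, 1], [0, 0, 0.01, 0, 1], [0, 0, 0.01, 0, 1]]}}

```text
time: 13.43
eef_pos: [0.5182, -0.2094, 0.1461]
ee_rot: [[-0.351, -0.001, 0.936], [-0.936, 0.001, -0.351], [-0.0, -1.0, -0.001]]
force: [3.4, -0.9, -7.1]
opening: 0.0129
```

Run:
```python
from h import *
for i in range(6):
    w=optics.get_image("wrist");s=bot.sense();print(np.round(s["eef_pos"],4),np.round(s["force"],1),np.round(s["moment"],2),s["time"])
```

```text
[ 0.5182 -0.2094  0.1461] [ 4.  -1.1 -7.1] [-0.39 -0.73  0.04] 13.4833
[ 0.5182 -0.2094  0.1462] [  3.7  -1.8 -10.1] [-0.46 -0.78 -0.02] 13.5333
[ 0.5182 -0.2094  0.1462] [ 3.7 -1.4 -9.9] [-0.42 -0.79 -0.04] 13.5833
[ 0.5182 -0.2094  0.1462] [  3.7  -2.4 -11.8] [-0.48 -0.82  0.01] 13.6333
[ 0.5182 -0.2094  0.1462] [  4.1  -2.1 -12. ] [-0.49 -0.89 -0.08] 13.6833
[ 0.5181 -0.2094  0.1462] [  3.   -2.2 -12.8] [-0.47 -0.94  0.01] 13.7333
```

A 12 N upward tug moves nothing, so the hooks hold it. I return to neutral and open.

Emit:
{"name": "carry_out", "arguments": {"increments": [[0, 0, -0.006, 0, 1], [0, 0, -0.012, 0, 1], [0, 0, -0.012, 0, 1], [0, 0, -0.012, 0, 1], [0, 0, -0.012, 0, 1]]}}

```text
time: 14.15
eef_pos: [0.5182, -0.2094, 0.146]
ee_rot: [[-0.351, 0.0, 0.936], [-0.936, -0.0, -0.351], [0.0, -1.0, 0.001]]
force: [-0.1, -1.0, 2.1]
opening: 0.0129
```

Emit:
{"name": "carry_out", "arguments": {"increments": [[0, 0, 0, 0, 0.7], [0, 0, 0, 0, 0.4], [0, 0, 0, 0, 0.1], [0, 0, 0, 0, -0.2], [0, 0, 0, 0, -0.2], [0, 0, 0, 0, -0.2], [0, 0, 0, 0, -0.2]], "newtons": 20}}

```text
time: 14.73
eef_pos: [0.5183, -0.2095, 0.1454]
ee_rot: [[-0.351, -0.0, 0.936], [-0.936, 0.0, -0.351], [-0.0, -1.0, -0.0]]
force: [0.3, -1.0, -0.6]
opening: 0.0513
```

Released. I lift straight up and away, then look from the vantage point used before.

Emit:
{"name": "carry_out", "arguments": {"increments": [[0, 0, 0.1, 0, -0.2], [0, 0, 0.25, 0, -0.2], [0, 0, 0.5, 0, -0.2], [0, 0, 0.75, 0, -0.2], [0, 0, 1, 0, -0.2], [0, 0, 1, 0, -0.2]]}}

```text
time: 15.23
eef_pos: [0.5196, -0.2103, 0.2712]
ee_rot: [[-0.351, 0.007, 0.936], [-0.936, -0.004, -0.351], [0.001, -1.0, 0.008]]
force: [1.0, -0.2, 0.3]
opening: 0.0516
```

Emit:
{"name": "carry_out", "arguments": {"increments": [[0, -0.2, 0, 0, -0.2], [0, -0.4, 0, 0, -0.2], [0, -0.6, 0, 0, -0.2], [0, -0.8, 0, 0, -0.2], [0, -0.8, 0, 0, -0.2], [0, -0.8, 0, 0, -0.2]]}}

```text
time: 15.73
eef_pos: [0.5181, -0.3065, 0.2647]
ee_rot: [[-0.353, -0.001, 0.936], [-0.936, 0.001, -0.353], [-0.0, -1.0, -0.001]]
force: [-0.2, 0.2, 0.4]
opening: 0.0513
```

Run:
```python
from h import *
w=optics.get_image("wrist");s=optics.get_image("scene");t=optics.get_image("top")
f=lambda a,x,y,w,h,o:cv2.resize(a[y:y+h,x:x+w,::-1],o,interpolation=cv2.INTER_CUBIC)
cv2.imwrite("pics/w10.png",w["color"][:,:,::-1])
cv2.imwrite("pics/o10.png",np.hstack([f(s["color"],170,150,120,90,(400,300)),f(t["color"],395,200,120,90,(400,300))]))
st=bot.sense();print(st["time"],st["eef_pos"],st["opening"])
```

```text
15.8833 [ 0.51828362 -0.30477146  0.26548114] 0.05147094232115724
```

View pics/w10.png

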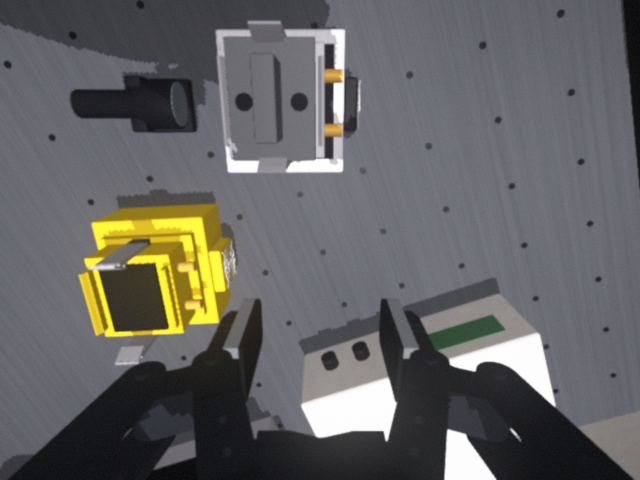

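View pics/o10.png

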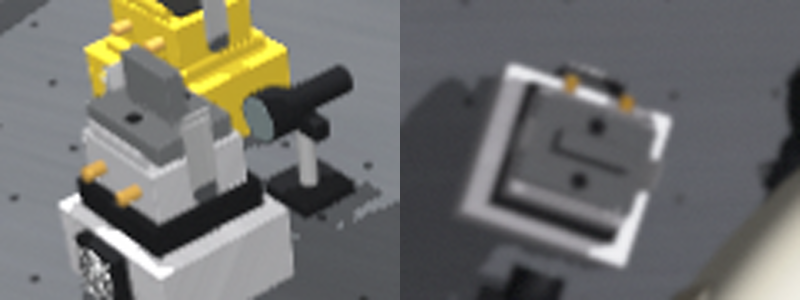

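The wrist view shows the cover seated between the rails at about (270,97), with hooks at (265,30) and (272,163). I check the hook overlap up close, and the centring and height by rays.

Run:
```python
from h import *
w=optics.get_image("wrist");t=optics.get_image("top")
cv2.imwrite("pics/w11.png",cv2.resize(cv2.convertScaleAbs(w["color"][10:185,205:360,::-1],alpha=1.2),(531,600),interpolation=cv2.INTER_NEAREST))
# black holes on plate
def holes(d,box):
    x0,y0,x1,y1=box;k=(d["color"][y0:y1,x0:x1].max(2)<62).astype(np.uint8)
    n,l,st,c=cv2.connectedComponentsWithStats(k);return [(c[i]+[x0,y0],st[i][4]) for i in range(1,n) if st[i][4]>4]
hw=holes(w,(232,85,312,118));ht=holes(t,(444,230,462,262));print(hw,ht)
y=np.array([np.cos(np.radians(69.6)),np.sin(np.radians(69.6)),0]);C=np.array([.5184,-.2096,0]);
for h in(.1155,.1175):
  for n,yy,z in(("A nose",.037,.018),("A top in",.044,.032),("plate+",.04,.016),("plate-",-.04,.016),("B nose",-.037,.018),("B bent",-.04,.018),("B top in",-.044,.032)):
    print(h,n,proj(w,[C+[0,0,h+z]+y*yy]).round(1))
```

```text
[(array([244.53488372, 103.98604651]), np.int32(215)), (array([299.59223301, 104.18932039]), np.int32(206))] [(array([453.5, 237.5]), np.int32(16)), (array([448.46666667, 253.86666667]), np.int32(15))]
0.1155 A nose [[270.2  44.8]]
0.1155 A top in [[266.7  28.2]]
0.1155 plate+ [[270.3  40.3]]
0.1155 plate- [[275.5 161.5]]
0.1155 B nose [[275.  157.7]]
0.1155 B bent [[275.2 161.8]]
0.1155 B top in [[273.1 170. ]]
0.1175 A nose [[269.8  44.2]]
0.1175 A top in [[266.3  27.5]]
0.1175 plate+ [[269.9  39.7]]
0.1175 plate- [[275.2 161.8]]
0.1175 B nose [[274.7 158. ]]
0.1175 B bent [[274.9 162.1]]
0.1175 B top in [[272.8 170.5]]
```

View pics/w11.png

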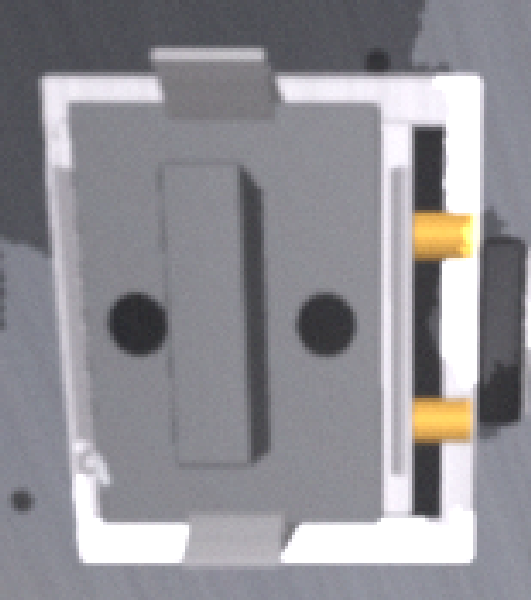

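Run:
```python
from h import *
w=optics.get_image("wrist");t=optics.get_image("top");c=w["color"].astype(float)
a=c[150:180,264:284].mean(1);b=c[150:180,240:255].mean(1);b2=c[150:180,293:308].mean(1)
for i in range(30): print(150+i,a[i].round(0),b[i].mean().round(0),b2[i].mean().round(0))
a=c[25:52,255:280].mean(1);b=c[25:52,233:247].mean(1)
for i in range(27): print(25+i,a[i].round(0),b[i].mean().round(0))
for p in((244.5,104),(299.6,104.2)): print(onz(w,p,.1335))
for p in((453.5,237.5),(448.5,253.9)): print(onz(t,p,.1335))
print(tri(w,(299.6,104.2),t,(453.5,237.5)),tri(w,(244.5,104),t,(448.5,253.9)))
```

```text
150 [117. 117. 122.] 116.0 120.0
151 [116. 116. 122.] 117.0 120.0
152 [116. 116. 122.] 117.0 121.0
153 [116. 116. 122.] 116.0 120.0
154 [116. 116. 121.] 116.0 120.0
155 [117. 116. 122.] 116.0 120.0
156 [116. 116. 122.] 116.0 120.0
157 [115. 115. 121.] 116.0 120.0
158 [119. 119. 124.] 116.0 120.0
159 [126. 125. 130.] 116.0 120.0
160 [137. 135. 140.] 117.0 119.0
161 [144. 142. 147.] 117.0 121.0
162 [146. 144. 149.] 165.0 164.0
163 [147. 145. 150.] 242.0 241.0
164 [148. 146. 150.] 253.0 253.0
165 [146. 144. 149.] 254.0 254.0
166 [146. 143. 148.] 254.0 254.0
167 [145. 143. 148.] 254.0 254.0
168 [148. 146. 150.] 254.0 254.0
169 [151. 149. 154.] 254.0 254.0
170 [152. 149. 154.] 254.0 254.0
171 [151. 149. 153.] 254.0 254.0
172 [155. 152. 157.] 251.0 251.0
173 [156. 154. 159.] 227.0 230.0
174 [148. 145. 151.] 159.0 162.0
175 [131. 130. 138.] 125.0 128.0
176 [120. 120. 128.] 120.0 124.0
177 [118. 118. 127.] 119.0 123.0
178 [117. 117. 126.] 120.0 124.0
179 [118. 118. 126.] 120.0 124.0
25 [156. 154. 159.] 69.0
26 [160. 158. 163.] 68.0
27 [141. 138. 143.] 69.0
28 [116. 115. 118.] 68.0
29 [106. 1
[... 280 characters left out ...]
4. 102. 106.] 127.0
41 [104. 101. 105.] 114.0
42 [103. 101. 105.] 114.0
43 [103. 102. 105.] 114.0
44 [103. 102. 106.] 115.0
45 [108. 108. 112.] 114.0
46 [113. 113. 118.] 114.0
47 [116. 115. 121.] 114.0
48 [116. 115. 121.] 114.0
49 [115. 116. 121.] 114.0
50 [115. 115. 121.] 115.0
51 [116. 116. 122.] 114.0
[ 0.49987695 -0.2025499   0.1335    ]
[ 0.53616185 -0.21618876  0.1335    ]
[ 0.5366889 -0.2161465  0.1335   ]
[ 0.5009089  -0.20338933  0.1335    ]
(array([ 0.53640336, -0.21610191,  0.13435685]), [np.float64(0.00023814712048882144), np.float64(0.00023814712048895193)]) (array([ 0.50058696, -0.20279861,  0.13711258]), [np.float64(0.00010763587133872118), np.float64(0.00010763587133887003)])
```

Checks agree. The nose-to-nose spacing is 114.4 px (about 113 to 114 expected with both hooks sprung back), and both noses overlap the plate. The plate centre is about (0.518, -0.2094). I hand the job in.

Run:
```python
from cell import bot
print(bot.sense()["force"],bot.sense()["time"]);print(bot.sign_off())
```

```text
[-0.40277948 -0.45217397 -0.94416034] 16.0833
the job is handed in; nothing more can be done
None
```

The larger grey cover is snapped onto the white cell and released. I handed the job in at 16.1 s, and the system gave no verdict.

- **Picking up and aligning:** I gripped the cover by its rib, carried it level to the cell, and turned it about 9° to match the cell. It went down in small steps.
- **Pressing by feel:** The ramps showed about 12 N, the noses about 4 N, and then the stiff pad. The highest reading was about 20 N on the pad. That is above the suggested 15 N but well under the 40 N limit.
- **Hold before release:** A 12 N upward tug did not move the cover.
- **After release:** Both hook noses overlap the plate, and the distance between them matches the hooks at rest. The cover is within about 0.5 mm of my measured cell centre, with about 1 mm shift towards the +y hook, which is the play stated. Flatness I judged only by eye. The arm is clear of everything.

**Disagreements:**
- **Height:** Working from the arm's height at the grasp, the seated cover came out about 4 mm too high. The camera measurement showed it simply sat about 4 mm lower in the jaws than I had assumed. Rays to two points on the plate then gave a top height of 134 to 137 mm, against 133.5 mm at most. The higher reading is beyond the stated 2 mm calibration, and taken at face value it would exceed the 44.5 mm limit, but I put it down to measurement error because the hooks hold the plate.
- **Not re-measured:** I did not measure the other items again. The path kept clear of them and I saw no contact.

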